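Lock a vial carrier onto a shaker's headed studs, load the vial and start

ROBOT

A 6-joint arm with a two-finger parallel gripper is mounted at the origin on a cart in front of the work surface, level with it; the furniture and walls round the work are solid. World frame = base frame: x ahead of the robot, y to its left, z up, the work surface at z = 0. Lengths are in m, angles in rad, forces in N, time in s.
With the tool pointing down it reaches from about 0.425 to 0.95 m from the base axis. Payload 3.5 kg.
Tool frame: the origin (TCP) lies midway between the tips of the shut fingers; the grasp point (between the pads) lies 19 mm behind it; z points along the fingers, y is the line along which they close (so a half turn about z gives the same grasp; the last joint's range is limited). The gripper opens to 85 mm and grips with 20 to 120 N. Pads are 22 mm wide; open, the fingers measure 114 mm over their backs; the gripper's body (76 mm by 85 mm) begins 54 mm behind the grasp point. The pads swing forward as they close: fully open they stand 13 mm farther back than shut.
Start: joints at [-1.464, 0.286, 1.577, -0, 1.279, -0.15], TCP at [0.171, -0.653, 0.192] pointing down, gripper open.
Joint ranges: [-2.77, 2.77], [-0.9, 2.22], [0.21, 2.48], [-1.53, 4.67], [0.24, 2.81], [-2.84, 2.84]. Speed limits (rad/s): [2.79, 2.79, 3.14, 3.14, 3.14, 3.14].

INTERFACE

Orientations are given as a unit quaternion [x, y, z, w].
In Python, from plant import * gives the robot as it stands.
- The arm moves only by the tool move_arm, never from a script. Its argument "moves" is a list of rows, each a list of 3 entries, a list of its own where there are three numbers: the opening, from 0 (shut) to 1 (fully open), then the shift along the tool's x, y, z in m, then the turn, a rotation vector about the tool's x, y, z in rad. A call has exactly 10 rows; each row shifts and turns the commanded pose from where the row before left it, along the tool's axes as they then stand; what a row does not reach is not made up. A row lasts 1/12 s, in which the tool goes at most 41.7 mm and 7.16 degrees, less where a joint would pass 70% of its speed; a pose out of reach is approached as far as the arm can. A call is refused whole if a number of a shift passes 0.0417 or a number of a turn 0.125, either way. A call with a gripper value outside its range is refused whole. The fingers move at their own pace and stop on an object; "grip_force" is the grip in N (left out, the last holds). Time passes only in rows, so rows that do not move let the fingers close, or fill a call up. It gives the time, the measured TCP pose, the force, the opening and the grip force at its end, in the units of the state.
- get_state(): the state, without advancing time (a new reading comes with each control period).
- read_camera(name): name is "scene" or "side" or "wrist"; returns the picture (420x560x3 uint8, red, green, blue); there is no depth.
- camera_params(name): a dict with "fx", "fy", "cx", "cy" (pixels), "k1" (the pictures are not rectified: a ray, as slopes to the right and down, at radius r is drawn at 1 + k1 r^2 times it, then the intrinsics apply), "rvec" (rotation vector, rad) and "tvec" (3), from world to camera coordinates, as OpenCV has them; the wrist camera has in their place "tool_from_camera" (4x4, takes a point from camera to tool coordinates, whose origin is the TCP and whose axes are the flange's). Camera axes: x right, y down, z forward; pixel columns grow to the right and rows downward; lengths in m; the calibration is good to about 2 mm. A picture is of the moment at which its call begins: read the wrist's pose just before it. camera_params takes no time and is no camera call.
- sign_off(): hands the job in; it is judged then, once.
The state is a dict: "time": time; "qpos": joint angles; "dq": joint speeds; "joint_efforts": joint torques, N m; "eef_pos": TCP position; "tcp_rot": TCP orientation; "contact_force": force on the tool from outside, world axes, zero at the start; "wrist_torque": the same for the moment, N m; "opening": opening from 0.0 (shut) to 1.0 (fully open); "finger_force": force on a finger pad.
Only numpy, scipy, OpenCV 4.12 (cv2) and the standard library are available. Lean on these libraries where they do the work, as an engineer would, in place of code of your own. Each camera call takes 0.05 s, during which the arm holds its last target. There are 200 camera calls.

TASK

Get the shaker ready and start it: set the vial carrier on the sloping deck with the round ends of its two keyholes over the stud heads, press it down flat, then slide it down the slope until the studs are at the far ends of the slots and the sprung latch has snapped up behind the carrier. Then put the vial that stands in front of the balance into the carrier's middle pocket, cap up and right to the bottom, and last of all press the start button fully down and let it come up again. Do not knock the vial over or shift the other things on the bench.

Things in the scene. Friction and masses are not known exactly. Their poses are not given: they have to be found in the camera images.
- shaker: Vial shaker, fixed to the bench: white housing 240 mm (x) x 236 mm (y), yaw up to 0.2 rad either way. Origin: on the bench under it; x points away from the robot, z up. At its front (toward the robot) a level control ledge, 46 mm above the bench, with a display (left) and the start button (right); behind that the sloping deck.
- deck: Sloping deck of the shaker: flat grey plate 172 mm (x) x 224 mm (y), 15 degrees, low side toward the robot. Origin: centre of its top face, about 83 mm above the bench. z: the deck's normal; x: straight up the slope, away from the robot; y: level, to the left. Only the two studs and the latch rise from it.
- stud_left (a point): On the axis of the left stud, at (0, +76.5, +5 mm) in the deck's frame; axes as the deck's. Both studs: shank 8 mm in diameter, 7.5 mm long, under a mushroom head of 14 mm diameter; 11.8 mm high in all, square to the deck. The 5 mm is the height of the top of the carrier's base plate when it lies flat.
- stud_right (a point): The same on the right stud, at (0, -76.5, +5 mm) in the deck's frame.
- latch (a joint): Sprung retaining latch in the deck, travel in m: 0 = up (standing 6 mm above the deck), up to 0.0068 as it is pressed down square to the deck. Spring 0.5 N (up) to 1.3 N (down): the carrier's weight pushes it down, and it snaps up by itself when nothing lies on it.
- latch_top (a point): Centre of the latch's top face: a steel tongue at x = 23.5 to 33.5 mm, y = -15 to 15 mm in the deck's frame, top at z = 6 mm when up. A carrier set on the studs lies on it; once the carrier is slid home, the uphill edge of its base plate (then at x = 21 to 22 mm) clears it and the latch comes up behind that edge.
- carrier: Loose vial carrier, 0.3 to 0.55 kg, flat on the bench at the left, yaw within 0.3 rad. Steel base plate 60 mm (x) x 191 mm (y) x 5 mm; on its middle an aluminium block 44 mm (x) x 114 mm (y) x 34 mm, top at z = 39 mm, with 3 round pockets along y, 34 mm apart. Origin: centre of the underside, z up. Grip or push the block's long faces (x = +-22 mm, flat); the plate stands out 8 mm beyond them.
- round_left (a point): Centre of the round end (18 mm diameter) of the left keyhole, at (-8, +76.5, 5 mm) in the carrier's frame, on the plate's top face; axes as the carrier's. From it a slot 10 mm wide runs toward +x. The keyholes are in the plate's bare wings left and right of the block.
- round_right (a point): The same of the right keyhole: (-8, -76.5, 5 mm) in the carrier's frame.
- slot_left (a point): Narrow end of the left keyhole: centre of the slot's half round end, (8, +76.5, 5 mm) in the carrier's frame. The carrier goes on the deck with its axes along the deck's (narrow ends uphill): origin at deck x = +8 mm, y = 0 to pass the heads (2 mm play all round), then 16 mm down the slope to x = -8 to -9 mm, where this point is on the stud's axis.
- slot_right (a point): The same of the right keyhole: (8, -76.5, 5 mm) in the carrier's frame.
- pocket (a point): Centre of the mouth of the middle pocket, (0, 0, 39 mm) in the carrier's frame, on the block's top; axes as the carrier's. Round hole of 28 mm diameter, 26 mm deep (flat floor at z = 13 mm), square to the carrier: on the deck its axis leans 15 degrees from vertical, toward the robot at the top.
- vial: Glass vial, 24 mm in diameter, white screw cap 23 to 25 mm wide on the top 10 mm, 50 mm high in all, 22 g; upright in front of the balance. Origin: centre of its underside, z up its axis. In the pocket its underside is at z = 13 mm of the carrier's frame and 24 mm of it stand above the block.
- start (a joint): Start push button: travel in m, 0 = up, 0.005 = fully down. Needs 4 N to go fully down and springs back up.
- start_top (a point): Centre of the button's top face: a round black cap of 22 mm diameter in a grey collar of 38 mm, on the right half of the shaker's level front ledge, its top 21 mm above the ledge (collar 12 mm); pressed straight down.
- cuvette_tub: small square clear tub, 24 x 24 x 24 mm, in front of the balance; bystander. Origin: centre of its underside. The balance is a fixed instrument, 330 mm high, that stands between the carrier and the shaker at x = 0.50 to 0.82, y = 0.01 to 0.23 m: carry things round its front.
- stir_bar: white stirring bar, 24 x 8 mm, lying between vial and carrier; bystander. Origin: underside.
- petri_dish: glass dish, 115 mm across, 19 mm high, lying behind the carrier; bystander. Origin: centre of its underside.
- amber_bottle: brown glass bottle, 52 mm across, 95 mm high, to the right of the shaker; bystander. Origin: centre of its underside.
- tweezers: tweezers lying at the front right, about 73 x 42 x 9 mm; bystander. Origin: underside.
- loose_cap: loose screw cap lying to the right of the shaker, 33 mm across, 22 mm high; bystander. Origin: centre of its underside.
- timer: standing countdown timer, 32 x 63 x 58 mm, behind the shaker; bystander. Origin: centre of its underside.

How it is judged:
By the outcome, as a careful person would: the job done as asked, in the order asked, and still so for the second after the job is handed in, with the robot touching nothing.
It also fails if it takes over 69 s, if anything falls off the work surface, if the arm or the gripper's body presses on something with over 40 N, if the wrist force passes 120 N, or if a joint passes its speed limit or range.

## Working session

There is one attempt and no reset: what is moved stays moved. The work goes in short steps, Python scripts to look and compute and a tool call to move; the robot and the scene stay as the last step left them, time stands still between calls to the robot, and variables do not carry over. Pictures are saved under pics/ and viewed, at most 10 in all, crops included, and the job is handed in when it is done.

Besides the shell and the picture viewer there is one more tool, called as a command line: name --argument value ..., lists and objects as JSON in quotes. move_arm: Moves the arm, as the interface text tells. Its arguments: {"type":"object","properties":{"moves":{"type":"array"},"grip_force":{"type":"number"}},"required":["moves"]}

```bash
mkdir -p pics; ls
python3 - <<'E'
from plant import *
import cv2,numpy as np
s=get_state(); print(s)
for n in("scene","side","wrist"):
    print(n,camera_params(n))
a=read_camera("scene");b=read_camera("side")
cv2.imwrite("pics/scene0.png",cv2.cvtColor(cv2.resize(a,(800,600),interpolation=cv2.INTER_CUBIC),cv2.COLOR_RGB2BGR))
cv2.imwrite("pics/side0.png",cv2.cvtColor(cv2.resize(b,(800,600),interpolation=cv2.INTER_CUBIC),cv2.COLOR_RGB2BGR))
E
```

```text
pics
{'time': 0.0, 'qpos': array([-1.46402863e+00,  2.87211803e-01,  1.57817326e+00, -3.91396136e-05,
        1.27862486e+00, -1.49996121e-01]), 'dq': array([-0.00059248, -0.00305548, -0.00221566,  0.00032324,  0.00033572,
       -0.0005682 ]), 'joint_efforts': array([ 1.18048159e-03, -4.05979013e+01, -2.92624801e+01, -3.14090369e-05,
        5.86417853e-03, -4.28922348e-06]), 'eef_pos': array([ 0.17135652, -0.65210524,  0.19101857]), 'tcp_rot': array([ 9.91768906e-01,  1.28035055e-01,  7.39247628e-06, -1.20876062e-03]), 'contact_force': array([-0.1056366 , -0.40156929,  0.26451139]), 'wrist_torque': array([-0.02092658,  0.04658948, -0.01746236]), 'finger_force': 0.0, 'opening': 0.9985135039584537}
scene {'fx': 492.8368630787078, 'fy': 492.8368630787078, 'cx': 277.71159556247324, 'cy': 209.7094385047562, 'k1': -0.06677119461495487, 'rvec': array([ 1.23407559, -2.07005157,  1.09691934]), 'tvec': array([0.27952621, 0.36180869, 1.09810287])}
side {'fx': 381.2554890037059, 'fy': 381.2554890037059, 'cx': 277.271772282585, 'cy': 204.71518117712426, 'k1': 0.010369820498298661, 'rvec': array([ 2.07440397e+00,  1.57189483e-03, -1.22608482e-03]), 'tvec': array([-0.57581572,  0.09449807,  1.36732154])}
wrist {'fx': 317.259656163102, 'fy': 317.259656163102, 'cx': 278.48584673768283, 'cy': 210.3756890529945, 'k1': 0.01073294378455462, 'tool_from_camera': array([[ 3.72851821e-04, -9.59666944e-01, -2.81139141e-01,
         7.04556203e-02],
       [ 9.99999823e-01,  4.88315439e-04, -3.40644244e-04,
         3.58242417e-04],
       [ 4.64189604e-04, -2.81138964e-01,  9.59666956e-01,
        -1.81977090e-01],
       [ 0.00000000e+00,  0.00000000e+00,  0.00000000e+00,
         1.00000000e+00]])}
```

View pics/scene0.png

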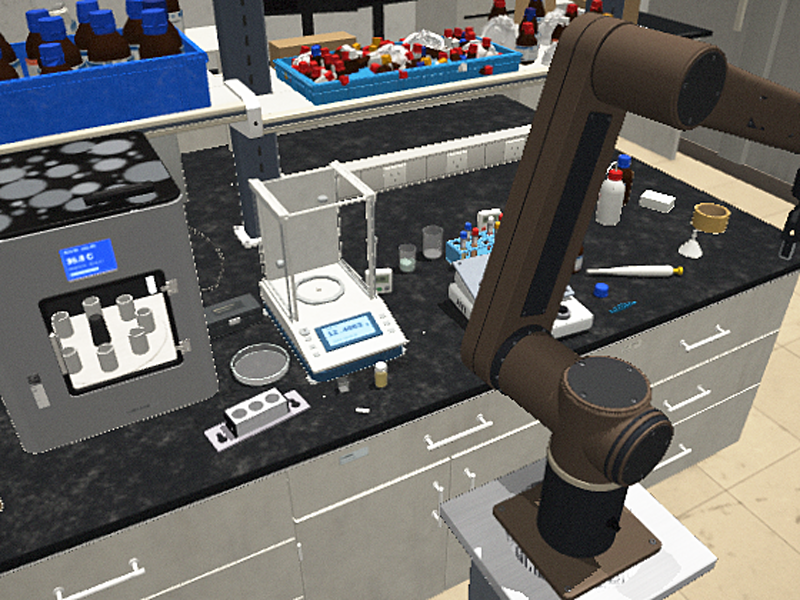

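View pics/side0.png

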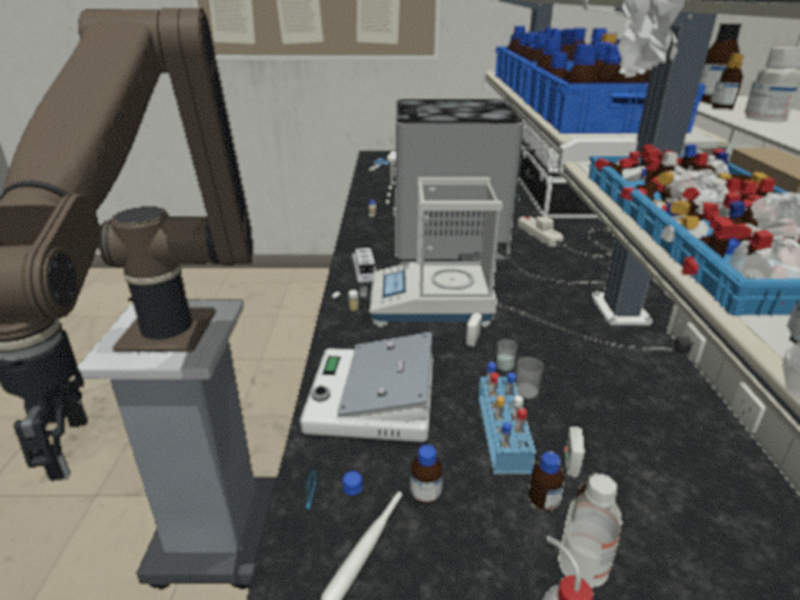

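Scene view: carrier around (257,415)/800-scale, vial (381,375), tub (344,383), stir bar (362,410), with the shaker hidden by the arm. Side view: shaker studs near (418,338) and (381,391), latch (402,366), button (320,394).

```bash
cat > h.py <<'E'
from plant import *
import cv2,numpy as np
from scipy.spatial.transform import Rotation as R
def cam(n,st=None):
    p=camera_params(n); K=np.array([[p['fx'],0,p['cx']],[0,p['fy'],p['cy']],[0,0,1.]]); D=np.array([p['k1'],0,0,0])
    if n=='wrist':
        T=np.eye(4);T[:3,:3]=R.from_quat(st['tcp_rot']).as_matrix();T[:3,3]=st['eef_pos']
        M=np.linalg.inv(T@p['tool_from_camera']); Rc,t=M[:3,:3],M[:3,3]
    else: Rc,t=R.from_rotvec(p['rvec']).as_matrix(),p['tvec']
    return K,D,Rc,t
def proj(c,P):
    K,D,Rc,t=c; return cv2.projectPoints(np.atleast_2d(P).astype(float),cv2.Rodrigues(Rc)[0],t,K,D)[0][:,0]
def ray(c,uv):
    K,D,Rc,t=c; u=cv2.undistortPoints(np.array(uv,float).reshape(-1,1,2),K,D)[:,0]
    return -Rc.T@t,(np.c_[u,np.ones(len(u))]@Rc)
def onz(c,uv,z):
    o,d=ray(c,uv); return o+d*((np.array(z)-o[2])/d[:,2])[:,None]
def save(im,f,box=None):
    if box: im=im[box[1]:box[3],box[0]:box[2]]
    k=min(800/im.shape[1],600/im.shape[0]); cv2.imwrite('pics/'+f,cv2.cvtColor(cv2.resize(im,None,fx=k,fy=k,interpolation=cv2.INTER_CUBIC),cv2.COLOR_RGB2BGR)); return k
def pose(): 
    s=get_state(); r=R.from_quat(s['tcp_rot']); print(round(s['time'],2),s['eef_pos'].round(4),'\n',r.as_matrix().round(3)); return s
E
python3 - <<'E'
from h import *
np.set_printoptions(suppress=True,precision=3)
s=cam('scene');d=cam('side');k=.7
P=lambda c,l:onz(c,[(u*k,v*k) for u,v,z in l],[z for *_,z in l])
print('scene carrier plate corners',P(s,[(204,433,.005),(297,391,.005),(312,406,.005),(217,450,.005)]))
print('vial top, tub, bar, dish',P(s,[(381,366,.05),(344,384,.012),(362,410,.004),(260,364,.01)]))
print('side studs L,R,latch,button',P(d,[(418,337,.094),(381,391,.094),(402,365,.089),(320,392,.067)]))
print('side vial, tub',P(d,[(353,292,.05),(363,293,.012)]))
E
```

```text
scene carrier plate corners [[0.485 0.456 0.005]
 [0.512 0.263 0.005]
 [0.458 0.254 0.005]
 [0.432 0.447 0.005]]
vial top, tub, bar, dish [[0.452 0.109 0.05 ]
 [0.48  0.177 0.012]
 [0.404 0.175 0.004]
 [0.62  0.301 0.01 ]]
side studs L,R,latch,button [[ 0.623 -0.172  0.094]
 [ 0.548 -0.353  0.094]
 [ 0.588 -0.266  0.089]
 [ 0.43  -0.323  0.067]]
side vial, tub [[0.462 0.108 0.05 ]
 [0.484 0.171 0.012]]
```

```bash
cat >> h.py <<'E'
def down(yaw,tilt=0):  # tool y along x-axis of a body with this yaw, tool x along its y; tilt: deck slope
    B=R.from_euler('ZY',[yaw,-tilt]).as_matrix(); return np.c_[B[:,1],B[:,0],-B[:,2]]
def plan(p,M,N,p0=None,M0=None):
    s=get_state(); p0=s['eef_pos'] if p0 is None else np.array(p0); M0=R.from_quat(s['tcp_rot']).as_matrix() if M0 is None else M0
    w=R.from_matrix(M0.T@M).as_rotvec()/N; r=R.from_rotvec(w).as_matrix()
    S=sum(np.linalg.matrix_power(r,i) for i in range(N)); sh=np.linalg.solve(S,M0.T@(np.array(p)-p0))
    print(N,'rows: shift',sh.round(4).tolist(),'turn',w.round(4).tolist())
E
python3 - <<'E'
from h import *
plan((.50,-.28,.40),down(0.1),20)
E
```

```text
20 rows: shift [0.0269, 0.0022, -0.0104] turn [-0.0001, -0.0001, -0.0707]
```

move_arm --moves '[[1,[0.027,0.002,-0.0104],[0,0,-0.0707]],[1,[0.027,0.002,-0.0104],[0,0,-0.0707]],[1,[0.027,0.002,-0.0104],[0,0,-0.0707]],[1,[0.027,0.002,-0.0104],[0,0,-0.0707]],[1,[0.027,0.002,-0.0104],[0,0,-0.0707]],[1,[0.027,0.002,-0.0104],[0,0,-0.0707]],[1,[0.027,0.002,-0.0104],[0,0,-0.0707]],[1,[0.027,0.002,-0.0104],[0,0,-0.0707]],[1,[0.027,0.002,-0.0104],[0,0,-0.0707]],[1,[0.027,0.002,-0.0104],[0,0,-0.0707]]]'

```text
time: 0.93
eef_pos: [0.405, -0.5243, 0.296]
tcp_rot: [0.885, 0.465, 0.0, -0.001]
contact_force: [0.2, 0.6, 0.1]
opening: 1.0
finger_force: 0.0
```

move_arm --moves '[[1,[0.027,0.002,-0.0104],[0,0,-0.0707]],[1,[0.027,0.002,-0.0104],[0,0,-0.0707]],[1,[0.027,0.002,-0.0104],[0,0,-0.0707]],[1,[0.027,0.002,-0.0104],[0,0,-0.0707]],[1,[0.027,0.002,-0.0104],[0,0,-0.0707]],[1,[0.027,0.002,-0.0104],[0,0,-0.0707]],[1,[0.027,0.002,-0.0104],[0,0,-0.0707]],[1,[0.027,0.002,-0.0104],[0,0,-0.0707]],[1,[0.027,0.002,-0.0104],[0,0,-0.0707]],[1,[0,0,0],[0,0,0]]]'

```text
time: 1.77
eef_pos: [0.4983, -0.3008, 0.3933]
tcp_rot: [0.694, 0.72, 0.001, 0.002]
contact_force: [-0.2, -0.3, 1.1]
opening: 0.998
finger_force: 0.0
```

Run:
```python
from h import *
s=pose(); im=read_camera('wrist'); save(im,'w1.png'); np.save('w1.npy',im); import pickle; pickle.dump(s,open('w1.pkl','wb'))
```

```text
1.77 [ 0.4983 -0.3008  0.3933] 
 [[-0.036  0.999  0.004]
 [ 0.999  0.036 -0.001]
 [-0.001  0.004 -1.   ]]
```

View pics/w1.png

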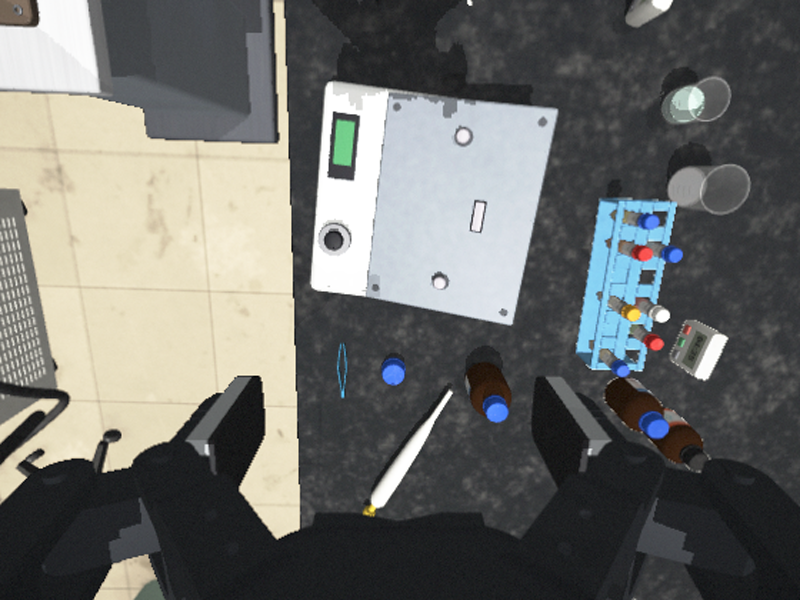

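Wrist view (800-scale): stud heads at (463,136) left and (440,282) right, latch (479,216), button (334,240), deck corners (388,91), (557,108), (512,325), (367,297).

```bash
cat > fit.py <<'E'
from h import *
import pickle
from scipy.optimize import least_squares
c=cam('wrist',pickle.load(open('w1.pkl','rb')))
L=np.array([[0,76.5,11.8],[0,-76.5,11.8],[28.5,0,6],[86,112,0],[86,-112,0],[-86,112,0],[-86,-112,0]])/1e3
uv=np.array([[463,135.5],[440,281.5],[479,216],[557,108],[512,325],[388,91],[367,297]])*.7
W=np.array([3,3,3,1,1,1,1.])
def X(q,L): return R.from_euler('ZY',[q[2],-np.deg2rad(15)]).apply(L)+[q[0],q[1],q[3]]
f=lambda q:np.r_[((proj(c,X(q,L))-uv)*W[:,None]).ravel(),(q[3]-.083)/.001]
r=least_squares(f,[.59,-.27,0,.083]); q=r.x
if __name__=='__main__':
    print(q.round(4)); print((proj(c,X(q,L))-uv).round(1).tolist())
    print('studs',X(q,L[:2]).round(4),'button',onz(c,[(334*.7,240*.7)],[.067]).round(4))
E
python3 fit.py
python3 - <<'E'
from h import *
plan((.46,.30,.30),down(0.14),20)
E
```

```text
[ 0.5564 -0.2732 -0.0883  0.0817]
[[0.0, -0.3], [0.0, 0.7], [-0.3, -0.2], [1.6, -0.7], [1.0, 0.2], [0.2, 0.1], [-0.7, -0.5]]
studs [[ 0.5601 -0.1967  0.0931]
 [ 0.5466 -0.3491  0.0931]] button [[ 0.4273 -0.3107  0.067 ]]
20 rows: shift [0.0302, 0.0006, 0.0046] turn [0.0001, 0.0001, -0.0054]
```

Run:
```python
from h import *
plan((.45,.21,.40),down(0.137),19)
```

```text
19 rows: shift [0.0271, -0.0003, -0.0005] turn [0.0001, 0.0001, -0.0055]
```

move_arm --moves '[[1,[0.027,-0.0003,-0.0005],[0,0,-0.0055]],[1,[0.027,-0.0003,-0.0005],[0,0,-0.0055]],[1,[0.027,-0.0003,-0.0005],[0,0,-0.0055]],[1,[0.027,-0.0003,-0.0005],[0,0,-0.0055]],[1,[0.027,-0.0003,-0.0005],[0,0,-0.0055]],[1,[0.027,-0.0003,-0.0005],[0,0,-0.0055]],[1,[0.027,-0.0003,-0.0005],[0,0,-0.0055]],[1,[0.027,-0.0003,-0.0005],[0,0,-0.0055]],[1,[0.027,-0.0003,-0.0005],[0,0,-0.0055]],[1,[0.027,-0.0003,-0.0005],[0,0,-0.0055]]]'

```text
time: 2.65
eef_pos: [0.4791, -0.0349, 0.3937]
tcp_rot: [0.677, 0.736, -0.001, -0.001]
contact_force: [0.8, 0.3, 0.8]
opening: 1.003
finger_force: 0.0
```

move_arm --moves '[[1,[0.027,-0.0003,-0.0005],[0,0,-0.0055]],[1,[0.027,-0.0003,-0.0005],[0,0,-0.0055]],[1,[0.027,-0.0003,-0.0005],[0,0,-0.0055]],[1,[0.027,-0.0003,-0.0005],[0,0,-0.0055]],[1,[0.027,-0.0003,-0.0005],[0,0,-0.0055]],[1,[0.027,-0.0003,-0.0005],[0,0,-0.0055]],[1,[0.027,-0.0003,-0.0005],[0,0,-0.0055]],[1,[0.027,-0.0003,-0.0005],[0,0,-0.0055]],[1,[0.027,-0.0003,-0.0005],[0,0,-0.0055]],[1,[0,0,0],[0,0,0]]]'

```text
time: 3.48
eef_pos: [0.4504, 0.2088, 0.3982]
tcp_rot: [0.657, 0.754, -0.0, -0.001]
contact_force: [-0.6, -0.5, 0.3]
opening: 1.004
finger_force: 0.0
```

Run:
```python
from h import *
s=pose(); im=read_camera('wrist'); save(im,'w2.png'); import pickle; pickle.dump(s,open('w2.pkl','wb'))
```

```text
3.48 [0.4504 0.2088 0.3982] 
 [[-0.136  0.991 -0.002]
 [ 0.991  0.136  0.001]
 [ 0.001 -0.002 -1.   ]]
```

View pics/w2.png

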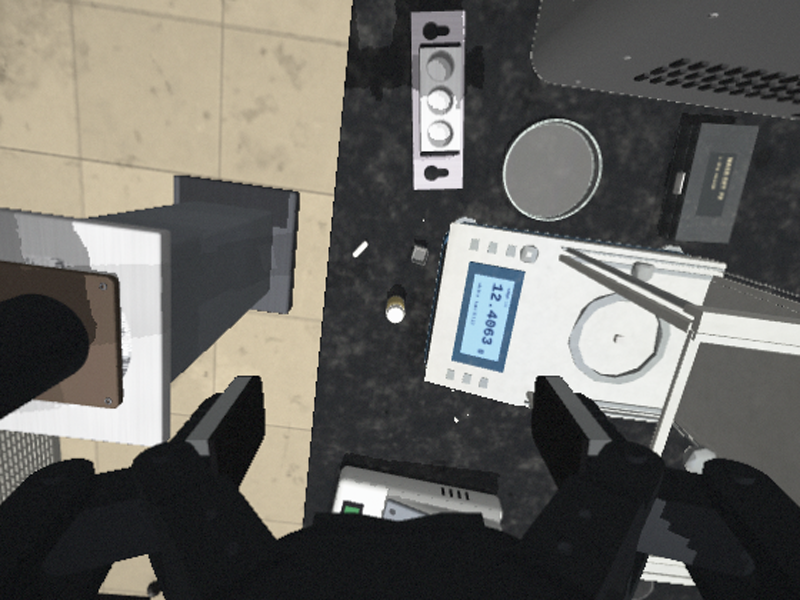

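Wrist view: plate corners (411,12), (466,10), (463,188), (415,190). Round ends are at (429,31) and (430,173), slots pointing +x. Middle pocket (439,100), vial cap (395,314), tub (421,254), bar (361,249).

```bash
cat > fitc.py <<'E'
from h import *
import pickle
from scipy.optimize import least_squares
c=cam('wrist',pickle.load(open('w2.pkl','rb')))
L=np.array([[-30,95.5,5],[30,95.5,5],[30,-95.5,5],[-30,-95.5,5],[-8,76.5,5],[-8,-76.5,5],[0,0,39]])/1e3
uv=np.array([[411,12],[466,10],[463,188],[415,190],[429,31],[430,173],[439,100]])*.7
X=lambda q,L:R.from_euler('z',q[2]).apply(L)+[q[0],q[1],0]
q=least_squares(lambda q:(proj(c,X(q,L))-uv).ravel(),[.47,.35,.14]).x
print('carrier',q.round(4)); print((proj(c,X(q,L))-uv).round(1).tolist())
print('vial,tub,bar',onz(c,[(395*.7,314*.7),(421*.7,252*.7),(361*.7,249*.7)],[.05,.02,.004]).round(4).tolist())
M=down(q[2])
plan((q[0],q[1],.10),M,10); plan((q[0],q[1],.010),M,10,(q[0],q[1],.10),M)
E
python3 fitc.py
```

```text
carrier [0.4755 0.356  0.1658]
[[-0.4, 0.1], [-1.1, 0.2], [-0.4, -0.1], [-1.0, -0.5], [1.0, -0.1], [1.0, -0.2], [0.9, 0.3]]
vial,tub,bar [[0.4591, 0.1082, 0.05], [0.4813, 0.1836, 0.02], [0.4057, 0.1741, 0.004]]
10 rows: shift [0.0144, 0.0047, 0.0298] turn [-0.0002, 0.0, -0.003]
10 rows: shift [0.0, 0.0, 0.009] turn [0.0, 0.0, 0.0]
```

move_arm --moves '[[1,[0.0144,0.0047,0.0298],[0,0,-0.003]],[1,[0.0144,0.0047,0.0298],[0,0,-0.003]],[1,[0.0144,0.0047,0.0298],[0,0,-0.003]],[1,[0.0144,0.0047,0.0298],[0,0,-0.003]],[1,[0.0144,0.0047,0.0298],[0,0,-0.003]],[1,[0.0144,0.0047,0.0298],[0,0,-0.003]],[1,[0.0144,0.0047,0.0298],[0,0,-0.003]],[1,[0.0144,0.0047,0.0298],[0,0,-0.003]],[1,[0.0144,0.0047,0.0298],[0,0,-0.003]],[1,[0.0144,0.0047,0.0298],[0,0,-0.003]]]'

```text
time: 4.37
eef_pos: [0.477, 0.3542, 0.0992]
tcp_rot: [0.648, 0.762, -0.001, 0.0]
contact_force: [0.4, 0.7, 0.1]
opening: 1.0
finger_force: 0.0
```

move_arm --moves '[[1,[0,0,0.01],[0,0,0]],[1,[0,0,0.01],[0,0,0]],[1,[0,0,0.01],[0,0,0]],[1,[0,0,0.01],[0,0,0]],[1,[0,0,0.01],[0,0,0]],[1,[0,0,0.01],[0,0,0]],[1,[0,0,0.01],[0,0,0]],[1,[0,0,0.01],[0,0,0]],[1,[0,0,0.006],[0,0,0]],[1,[0,0,0],[0,0,0]]]'

```text
time: 5.2
eef_pos: [0.475, 0.3548, 0.0136]
tcp_rot: [0.647, 0.763, -0.002, -0.001]
contact_force: [-0.9, 0.4, -0.1]
opening: 0.998
finger_force: 0.0
```

move_arm --moves '[[1,[0,0,0.006],[0,0,0]],[0.7,[0,0,0],[0,0,0]],[0,[0,0,0],[0,0,0]],[0,[0,0,0],[0,0,0]],[0,[0,0,0],[0,0,0]],[0,[0,0,0],[0,0,0]],[0,[0,0,0],[0,0,0]],[0,[0,0,0],[0,0,0]],[0,[0,0,0],[0,0,0]],[0,[0,0,0],[0,0,0]]]' --grip_force 60

```text
time: 6.03
eef_pos: [0.4763, 0.3555, 0.0096]
tcp_rot: [0.647, 0.763, 0.0, 0.0]
contact_force: [-0.0, -0.7, -0.5]
opening: 0.001
finger_force: 0.0
```

Run:
```python
from h import *
s=pose(); print(s['opening'],s['finger_force']); a=read_camera('wrist');b=read_camera('scene')
import numpy as np
save(np.vstack([a[:, :],cv2.resize(b[220:370,110:310],(560,420))]),'w3.png')
```

```text
6.03 [0.4763 0.3555 0.0096] 
 [[-0.163  0.987  0.   ]
 [ 0.987  0.163  0.   ]
 [ 0.     0.    -1.   ]]
0.001113247211904033 0.0
```

View pics/w3.png

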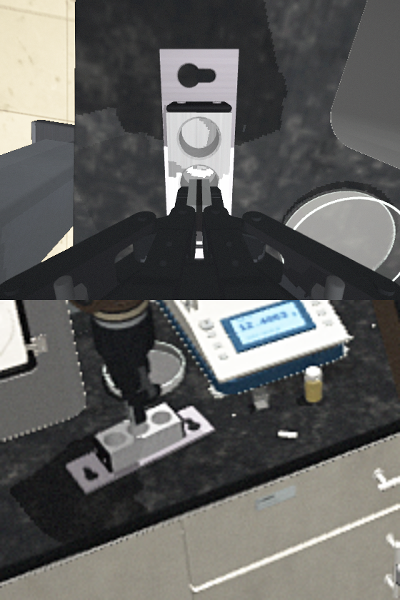

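Wrist view (top) shows the fingers shut over the middle pocket and the carrier undisturbed. The tips seem to end well short of the reported TCP. I'll check that against both cameras.

Run:
```python
from h import *
s=get_state(); p=s['eef_pos']; M=R.from_quat(s['tcp_rot']).as_matrix()
for n in('scene','wrist'):
    c=cam(n,s)
    for z in(0,-.02,-.044,-.06):
        print(n,z,[proj(c,p+M@np.array([x,0,z])).round(0)[0].tolist() for x in(-.011,.011)])
b=read_camera('scene'); w=read_camera('wrist')
save(np.hstack([cv2.resize(b[230:320,150:240],(560,560)),cv2.resize(w[200:350,200:350],(560,560))]),'w4.png')
```

```text
scene 0 [[184.0, 289.0], [177.0, 293.0]]
scene -0.02 [[183.0, 284.0], [176.0, 287.0]]
scene -0.044 [[182.0, 277.0], [175.0, 281.0]]
scene -0.06 [[181.0, 272.0], [174.0, 276.0]]
wrist 0 [[280.0, 255.0], [280.0, 221.0]]
wrist -0.02 [[280.0, 269.0], [280.0, 233.0]]
wrist -0.044 [[280.0, 292.0], [280.0, 250.0]]
wrist -0.06 [[281.0, 311.0], [281.0, 266.0]]
```

View pics/w4.png

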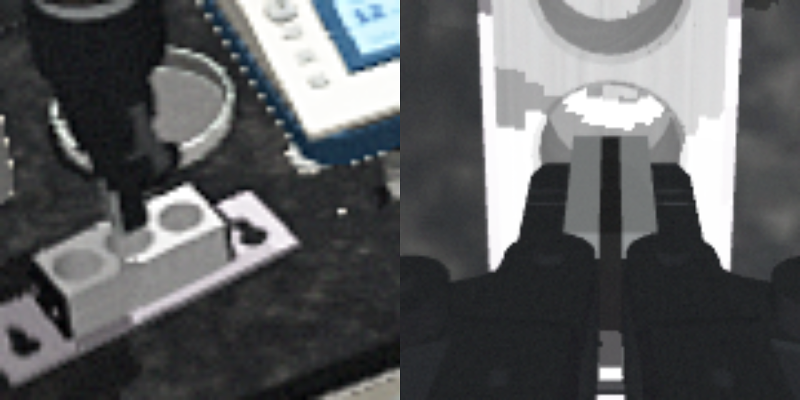

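Both views agree with the zero force reading: the tips stop above the block. From the wrist crop (tip row 251, pad half-width 11 mm) the physical tips sit about 45 mm behind the reported TCP. I'll use that offset, reopen and go lower while watching the force.

move_arm --moves '[[1,[0,0,0],[0,0,0]],[1,[0,0,0],[0,0,0]],[1,[0,0,0],[0,0,0]],[1,[0,0,0],[0,0,0]],[1,[0,0,0],[0,0,0]],[1,[0,0,0],[0,0,0]],[1,[0,0,0],[0,0,0]],[1,[0,0,0.005],[0,0,0]],[1,[0,0,0.005],[0,0,0]],[1,[0,0,0],[0,0,0]]]'

```text
time: 7.07
eef_pos: [0.4752, 0.3549, -0.002]
tcp_rot: [0.647, 0.763, -0.001, -0.0]
contact_force: [-0.5, -0.2, -1.0]
opening: 0.996
finger_force: 0.0
```

move_arm --moves '[[1,[0,0,0.005],[0,0,0]],[1,[0,0,0.005],[0,0,0]],[1,[0,0,0.005],[0,0,0]],[1,[0,0,0.005],[0,0,0]],[1,[0,0,0.005],[0,0,0]],[1,[0,0,0.005],[0,0,0]],[1,[0,0,0.003],[0,0,0]],[1,[0,0,0],[0,0,0]],[1,[0,0,0],[0,0,0]],[1,[0,0,0],[0,0,0]]]'

```text
time: 7.9
eef_pos: [0.4765, 0.3556, -0.0332]
tcp_rot: [0.647, 0.763, 0.0, 0.0]
contact_force: [-0.7, -0.2, 0.5]
opening: 1.005
finger_force: 0.0
```

move_arm --moves '[[0.6,[0,0,0],[0,0,0]],[0.4,[0,0,0],[0,0,0]],[0.4,[0,0,0],[0,0,0]],[0.4,[0,0,0],[0,0,0]],[0.4,[0,0,0],[0,0,0]],[0.3,[0,0,0],[0,0,0]],[0.3,[0,0,0],[0,0,0]],[0.3,[0,0,0],[0,0,0]],[0.3,[0,0,0],[0,0,0]],[0.3,[0,0,0],[0,0,0]]]' --grip_force 60

```text
time: 8.73
eef_pos: [0.4765, 0.3557, -0.033]
tcp_rot: [0.647, 0.763, 0.0, 0.0]
contact_force: [-1.0, -0.0, 4.5]
opening: 0.51
finger_force: 64.1
```

```bash
cat >> h.py <<'E'
DP=np.array([.5564,-.2732,.0825]); DY=-.0883
def deck(x,y,z): return DP+R.from_euler('ZY',[DY,-np.deg2rad(15)]).apply([x,y,z])
DM=down(DY,np.deg2rad(15))
E
python3 - <<'E'
from h import *
M1=down(.163); A=(.4765,.3556,.12); B=(.435,.10,.13); MB=down(.05)
plan(A,M1,6); plan(B,MB,10,A,M1)
C=deck(.008,0,.100-.033); print(C,DM); plan(C,DM,15,B,MB)
E
```

```text
6 rows: shift [-0.0, -0.0, -0.0255] turn [0.0001, -0.0, 0.0001]
10 rows: shift [-0.0249, -0.007, -0.001] turn [0.0, 0.0, 0.0113]
[ 0.54682398 -0.27235223  0.14928758] [[ 0.0881853   0.96216266  0.25781071]
 [ 0.99610409 -0.08518046 -0.02282404]
 [ 0.          0.25881905 -0.96592583]]
15 rows: shift [-0.0247, 0.0079, -0.0002] turn [-0.0174, -0.0012, 0.0092]
```

move_arm --moves '[[0.3,[0,0,-0.006],[0,0,0]],[0.3,[0,0,-0.017],[0,0,0]],[0.3,[0,0,-0.026],[0,0,0]],[0.3,[0,0,-0.026],[0,0,0]],[0.3,[0,0,-0.026],[0,0,0]],[0.3,[0,0,-0.026],[0,0,0]],[0.3,[0,0,-0.026],[0,0,0]],[0.3,[-0.0125,-0.0035,-0.001],[0,0,0.006]],[0.3,[-0.0125,-0.0035,-0.001],[0,0,0.006]],[0.3,[-0.025,-0.007,-0.001],[0,0,0.0112]]]'

```text
time: 9.57
eef_pos: [0.4685, 0.303, 0.12]
tcp_rot: [0.655, 0.755, -0.001, -0.001]
contact_force: [0.8, -0.8, -2.9]
opening: 0.506
finger_force: 63.3
```

move_arm --moves '[[0.3,[-0.025,-0.007,-0.001],[0,0,0.0112]],[0.3,[-0.025,-0.007,-0.001],[0,0,0.0112]],[0.3,[-0.025,-0.007,-0.001],[0,0,0.0112]],[0.3,[-0.025,-0.007,-0.001],[0,0,0.0112]],[0.3,[-0.025,-0.007,-0.001],[0,0,0.0112]],[0.3,[-0.025,-0.007,-0.001],[0,0,0.0112]],[0.3,[-0.025,-0.007,-0.001],[0,0,0.0112]],[0.3,[-0.025,-0.007,-0.001],[0,0,0.0112]],[0.3,[0,0,0],[0,0,0]],[0.3,[0,0,0],[0,0,0]]]'

```text
time: 10.4
eef_pos: [0.432, 0.0976, 0.1273]
tcp_rot: [0.69, 0.724, -0.002, -0.002]
contact_force: [0.4, 0.6, -3.6]
opening: 0.507
finger_force: 63.3
```

Run:
```python
from h import *
s=pose();print(s['opening'],s['contact_force'])
plan(deck(.008,0,.100-.033),DM,16)
```

```text
10.4 [0.432  0.0976 0.1273] 
 [[-0.047  0.999 -0.005]
 [ 0.999  0.047  0.   ]
 [ 0.    -0.005 -1.   ]]
0.5065262757923885 [ 0.44674065  0.58484956 -3.60069978]
16 rows: shift [-0.023, 0.0077, -0.0004] turn [-0.0167, -0.0011, 0.0084]
```

move_arm --moves '[[0.3,[-0.023,0.0077,-0.0004],[-0.0167,-0.0011,0.0084]],[0.3,[-0.023,0.0077,-0.0004],[-0.0167,-0.0011,0.0084]],[0.3,[-0.023,0.0077,-0.0004],[-0.0167,-0.0011,0.0084]],[0.3,[-0.023,0.0077,-0.0004],[-0.0167,-0.0011,0.0084]],[0.3,[-0.023,0.0077,-0.0004],[-0.0167,-0.0011,0.0084]],[0.3,[-0.023,0.0077,-0.0004],[-0.0167,-0.0011,0.0084]],[0.3,[-0.023,0.0077,-0.0004],[-0.0167,-0.0011,0.0084]],[0.3,[-0.023,0.0077,-0.0004],[-0.0167,-0.0011,0.0084]],[0.3,[-0.023,0.0077,-0.0004],[-0.0167,-0.0011,0.0084]],[0.3,[-0.023,0.0077,-0.0004],[-0.0167,-0.0011,0.0084]]]'

```text
time: 11.23
eef_pos: [0.513, -0.1295, 0.1384]
tcp_rot: [0.716, 0.693, 0.056, 0.06]
contact_force: [0.4, 0.3, -3.3]
opening: 0.508
finger_force: 63.2
```

move_arm --moves '[[0.3,[-0.023,0.0077,-0.0004],[-0.0167,-0.0011,0.0084]],[0.3,[-0.023,0.0077,-0.0004],[-0.0167,-0.0011,0.0084]],[0.3,[-0.023,0.0077,-0.0004],[-0.0167,-0.0011,0.0084]],[0.3,[-0.023,0.0077,-0.0004],[-0.0167,-0.0011,0.0084]],[0.3,[-0.023,0.0077,-0.0004],[-0.0167,-0.0011,0.0084]],[0.3,[-0.023,0.0077,-0.0004],[-0.0167,-0.0011,0.0084]],[0.3,[0,0,0.02],[0,0,0]],[0.3,[0,0,0.02],[0,0,0]],[0.3,[0,0,0.015],[0,0,0]],[0.3,[0,0,0],[0,0,0]]]'

```text
time: 12.07
eef_pos: [0.5623, -0.2677, 0.0929]
tcp_rot: [0.73, 0.671, 0.089, 0.092]
contact_force: [-1.6, 0.7, -4.1]
opening: 0.504
finger_force: 62.9
```

move_arm --moves '[[0.3,[0,0,0],[0,0,0]],[0.3,[0,0,0],[0,0,0]],[0.3,[0,0,0],[0,0,0]],[0.3,[0,0,0],[0,0,0]],[0.3,[0,0,0],[0,0,0]],[0.3,[0,0,0],[0,0,0]],[0.3,[0,0,0],[0,0,0]],[0.3,[0,0,0],[0,0,0]],[0.3,[0,0,0],[0,0,0]],[0.3,[0,0,0],[0,0,0]]]'

```text
time: 12.9
eef_pos: [0.5657, -0.271, 0.1002]
tcp_rot: [0.73, 0.671, 0.09, 0.098]
contact_force: [0.2, 0.2, -3.5]
opening: 0.508
finger_force: 63.0
```

Run:
```python
from h import *
import pickle
s=pose(); print(s['contact_force']); w=read_camera('wrist'); pickle.dump(s,open('w5.pkl','wb')); np.save('w5.npy',w)
B=np.c_[DM[:,1],DM[:,0],-DM[:,2]]; print('TCP in deck (mm)',(B.T@(s['eef_pos']-DP)*1e3).round(1), 'rot err',R.from_matrix(DM.T@R.from_quat(s['tcp_rot']).as_matrix()).as_rotvec().round(4))
save(w,'w5.png',(140,0,420,210))
```

```text
12.9 [ 0.5657 -0.271   0.1002] 
 [[ 0.084  0.961  0.264]
 [ 0.996 -0.081 -0.022]
 [ 0.     0.264 -0.964]]
[ 0.20203931  0.19242538 -3.47586886]
TCP in deck (mm) [13.3  3.1 14.8] rot err [-0.0058  0.0015 -0.0039]
```

View pics/w5.png

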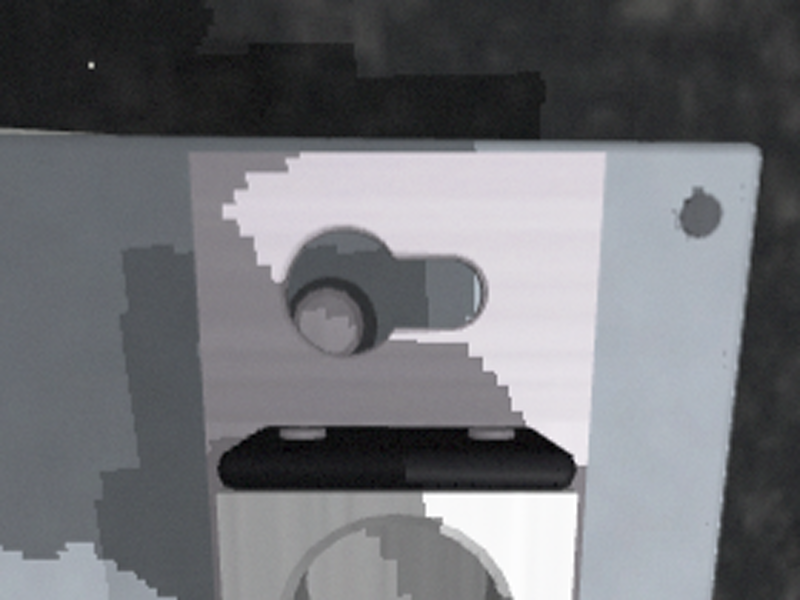

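Crop (×2.857, offset (140,0)): the left stud head is visible through the round hole. Hole centre ≈(342,291), slot end ≈(450,292), head ≈(331,319), plate corners (190,152) and (606,152).

```bash
cat > m5.py <<'E'
from h import *
import pickle
s=pickle.load(open('w5.pkl','rb')); c=cam('wrist',s); M=R.from_quat(s['tcp_rot']).as_matrix(); p=s['eef_pos']
px=lambda a:[(140+u/2.857,v/2.857) for u,v in a]
o,d=ray(c,px([(342,291),(450,292),(190,152),(606,152),(331,319)]))
ot=M.T@(o-p); dt=d@M
T=ot+dt*((-.038-ot[2])/dt[:,2])[:,None]; print('tool mm (hole,slot,cornL,cornR)',(T[:4]*1e3).round(1).tolist())
B=np.c_[DM[:,1],DM[:,0],-DM[:,2]]
od=B.T@(o-DP); dd=d@B; S=od+dd*((.0118-od[2])/dd[:,2])[:,None]; print('stud in deck mm',(S[4]*1e3).round(1))
E
python3 m5.py
```

```text
tool mm (hole,slot,cornL,cornR) [[77.2, -8.8, -38.0], [77.1, 7.5, -38.0], [96.2, -30.4, -38.0], [96.2, 29.7, -38.0]]
stud in deck mm [-0.2 76.9 11.8]
```

move_arm --moves '[[0.3,[-0.0012,-0.0016,0.002],[0.003,-0.001,0.002]],[0.3,[-0.0012,-0.0016,0.004],[0.003,0,0.002]],[0.3,[-0.0011,-0.0017,0.005],[0,0,0]],[0.3,[0,0,0.006],[0,0,0]],[0.3,[0,0,0.006],[0,0,0]],[0.3,[0,0,0.004],[0,0,0]],[0.3,[0,0,0.002],[0,0,0]],[0.3,[0,0,0],[0,0,0]],[0.3,[0,0,0],[0,0,0]],[0.3,[0,0,0],[0,0,0]]]'

```text
time: 13.78
eef_pos: [0.5684, -0.2748, 0.0713]
tcp_rot: [0.731, 0.669, 0.088, 0.096]
contact_force: [0.3, -0.6, -4.2]
opening: 0.503
finger_force: 63.0
```

```bash
cat > dk.py <<'E'
from h import *
s=get_state(); B=np.c_[DM[:,1],DM[:,0],-DM[:,2]]
M=R.from_quat(s['tcp_rot']).as_matrix()
print(s['time'],'carrier in deck mm',(B.T@(s['eef_pos']+M@[.0007,-.0005,-.033]-DP)*1e3).round(1),'rot',R.from_matrix(DM.T@M).as_rotvec().round(4),'F deck',(B.T@s['contact_force']).round(1),'op',round(s['opening'],3))
E
for i in 1 2 3; do python3 dk.py; done
```

```text
13.7833 carrier in deck mm [ 8.3  0.2 19. ] rot [-0.0003  0.0002  0.    ] F deck [-0.8 -0.6 -4.2] op 0.503
13.7833 carrier in deck mm [ 8.3  0.2 19. ] rot [-0.0003  0.0002  0.    ] F deck [-0.8 -0.6 -4.2] op 0.503
13.7833 carrier in deck mm [ 8.3  0.2 19. ] rot [-0.0003  0.0002  0.    ] F deck [-0.8 -0.6 -4.2] op 0.503
```

move_arm --moves '[[0.3,[0,-0.0003,0.002],[0,0,0]],[0.3,[0,0,0.002],[0,0,0]],[0.3,[0,0,0.002],[0,0,0]],[0.3,[0,0,0.002],[0,0,0]],[0.3,[0,0,0.002],[0,0,0]],[0.3,[0,0,0.002],[0,0,0]],[0.3,[0,0,0],[0,0,0]],[0.3,[0,0,0],[0,0,0]],[0.3,[0,0,0],[0,0,0]],[0.3,[0,0,0],[0,0,0]]]'

```text
time: 14.62
eef_pos: [0.5711, -0.2749, 0.0594]
tcp_rot: [0.731, 0.669, 0.088, 0.096]
contact_force: [0.0, -0.1, -3.3]
opening: 0.5
finger_force: 63.1
```

```bash
python3 dk.py
```

```text
14.6167 carrier in deck mm [7.8 0.2 6.8] rot [0.     0.0004 0.0001] F deck [-0.8 -0.1 -3.2] op 0.5
```

move_arm --moves '[[0.3,[0,0,0.001],[0,0,0]],[0.3,[0,0,0.001],[0,0,0]],[0.3,[0,0,0.001],[0,0,0]],[0.3,[0,0,0.001],[0,0,0]],[0.3,[0,0,0.001],[0,0,0]],[0.3,[0,0,0.001],[0,0,0]],[0.3,[0,0,0.0005],[0,0,0]],[0.3,[0,0,0],[0,0,0]],[0.3,[0,0,0],[0,0,0]],[0.3,[0,0,0],[0,0,0]]]'

```text
time: 15.45
eef_pos: [0.5728, -0.2752, 0.0535]
tcp_rot: [0.731, 0.669, 0.088, 0.096]
contact_force: [-1.6, 1.3, 2.2]
opening: 0.504
finger_force: 63.8
```

```bash
python3 dk.py
```

```text
15.45 carrier in deck mm [7.9 0.2 0.7] rot [-0.0001  0.0003 -0.    ] F deck [-1.   1.2  2.6] op 0.504
```

move_arm --moves '[[0.3,[0,0,0.0005],[0,0,0]],[0.3,[0,0,0.0005],[0,0,0]],[0.3,[0,0,0.0005],[0,0,0]],[0.3,[0,0,0],[0,0,0]],[0.3,[0,0,0],[0,0,0]],[0.3,[0,0,0],[0,0,0]],[0.3,[0,0,0],[0,0,0]],[0.3,[0,0,0],[0,0,0]],[0.3,[0,0,0],[0,0,0]],[0.3,[0,0,0],[0,0,0]]]'

```text
time: 16.28
eef_pos: [0.5728, -0.2751, 0.0535]
tcp_rot: [0.731, 0.67, 0.088, 0.096]
contact_force: [-9.3, 5.1, 11.1]
opening: 0.507
finger_force: 65.2
```

```bash
python3 dk.py
```

```text
16.2833 carrier in deck mm [8.  0.2 0.7] rot [ 0.0009  0.001  -0.0003] F deck [-6.5  4.3 13.2] op 0.507
```

move_arm --moves '[[0.3,[0,-0.001,-0.0006],[0,0,0]],[0.3,[0,-0.002,0],[0,0,0]],[0.3,[0,-0.002,0],[0,0,0]],[0.3,[0,-0.002,0],[0,0,0]],[0.3,[0,-0.002,0],[0,0,0]],[0.3,[0,-0.002,0],[0,0,0]],[0.3,[0,-0.002,0],[0,0,0]],[0.3,[0,0,0],[0,0,0]],[0.3,[0,0,0],[0,0,0]],[0.3,[0,0,0],[0,0,0]]]'

```text
time: 17.12
eef_pos: [0.5623, -0.2751, 0.0508]
tcp_rot: [0.731, 0.669, 0.089, 0.099]
contact_force: [1.5, 1.2, 5.8]
opening: 0.508
finger_force: 64.2
```

```bash
python3 dk.py
```

```text
17.1167 carrier in deck mm [-3.  -0.6  0.8] rot [-0.0046 -0.0017  0.0004] F deck [2.9 1.3 5.3] op 0.508
```

move_arm --moves '[[0.3,[0.0003,-0.0015,0],[0,0,0]],[0.3,[0.0003,-0.0015,0],[0,0,0]],[0.3,[0,-0.0015,0],[0,0,0]],[0.3,[0,-0.001,0],[0,0,0]],[0.3,[0,-0.001,0],[0,0,0]],[0.3,[0,-0.0005,0],[0,0,0]],[0.3,[0,0,0],[0,0,0]],[0.3,[0,0,0],[0,0,0]],[0.3,[0,0,0],[0,0,0]],[0.3,[0,0,0],[0,0,0]]]'

```text
time: 17.95
eef_pos: [0.5556, -0.2744, 0.049]
tcp_rot: [0.731, 0.669, 0.089, 0.099]
contact_force: [2.4, -0.1, 5.7]
opening: 0.504
finger_force: 64.4
```

```bash
python3 dk.py
```

```text
17.95 carrier in deck mm [-10.   -0.5   0.8] rot [-0.0047 -0.0025  0.0003] F deck [3.8 0.1 4.9] op 0.504
```

move_arm --moves '[[0.3,[0,-0.0005,0],[0,0,0]],[0.3,[0,-0.0005,0],[0,0,0]],[0.3,[0,-0.0005,0],[0,0,0]],[0.3,[0,-0.0005,0],[0,0,0]],[0.3,[0,0,0],[0,0,0]],[0.3,[0,0,0],[0,0,0]],[0.3,[0,0,0],[0,0,0]],[0.3,[0,0,0],[0,0,0]],[0.3,[0,0,0],[0,0,0]],[0.3,[0,0,0],[0,0,0]]]'

```text
time: 18.78
eef_pos: [0.5552, -0.2744, 0.049]
tcp_rot: [0.732, 0.668, 0.09, 0.1]
contact_force: [7.7, 0.0, 3.7]
opening: 0.503
finger_force: 63.8
```

```bash
python3 dk.py;  python3 - <<'E'
from h import *
import pickle
s=get_state(); w=read_camera('wrist'); pickle.dump(s,open('w6.pkl','wb')); b=read_camera('side')
save(np.hstack([cv2.resize(w[0:210,140:420],(560,420)),cv2.resize(b[220:310,200:320],(560,420))]),'w6.png')
E
```

```text
18.7833 carrier in deck mm [-10.5  -0.5   0.9] rot [-0.0084 -0.0032  0.0022] F deck [8.3 0.7 1.6] op 0.503
```

View pics/w6.png

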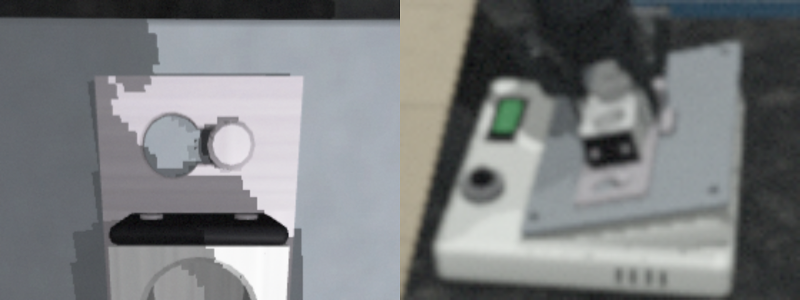

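Left half: the stud now sits at the slot's narrow end. Right half: the carrier lies flat on the deck. The force rose against the end stop, so I release and back off.

move_arm --moves '[[0.3,[0,0.001,0],[0,0,0]],[0.3,[0,0.001,0],[0,0,0]],[0.6,[0,0,0],[0,0,0]],[0.8,[0,0,0],[0,0,0]],[0.8,[0,0,0],[0,0,0]],[0.8,[0,0,0],[0,0,0]],[0.8,[0,0,-0.01],[0,0,0]],[0.8,[0,0,-0.02],[0,0,0]],[0.8,[0,0,-0.03],[0,0,0]],[0.8,[0,0,-0.03],[0,0,0]]]'

```text
time: 19.72
eef_pos: [0.5293, -0.27, 0.1339]
tcp_rot: [0.731, 0.67, 0.088, 0.095]
contact_force: [0.4, 0.2, 0.5]
opening: 0.8
finger_force: 0.0
```

Run:
```python
from h import *
s=pose(); M0=R.from_quat(s['tcp_rot']).as_matrix()
# next: up & back to B with camera toward robot: tool x=-X, tool z=-Z, tool y=+Y? y=z x x
MV=np.array([[-1,0,0],[0,1,0],[0,0,-1.]]); print(np.linalg.det(MV))
A=s['eef_pos']+M0@[0,0,-.06]; H=(.444,.108,.145)
plan(H,MV,18)
```

```text
19.72 [ 0.5293 -0.27    0.1339] 
 [[ 0.088  0.963  0.255]
 [ 0.996 -0.085 -0.02 ]
 [ 0.002  0.256 -0.967]]
1.0
18 rows: shift [0.0215, 0.0111, 0.0001] turn [0.011, 0.0118, -0.0916]
```

Run:
```python
from h import *
import pickle
s=get_state(); w=read_camera('wrist'); np.save('w7.npy',w); pickle.dump(s,open('w7.pkl','wb'))
MV=np.array([[-1,0,0],[0,1,0],[0,0,-1.]]); a=np.pi*3/4; M1=np.array([[np.cos(a),np.sin(a),0],[np.sin(a),-np.cos(a),0],[0,0,-1]])
W=(.43,-.10,.16); H=(.446,.108,.145)
plan(W,M1,10); plan(H,MV,9,W,M1)
```

```text
10 rows: shift [0.0201, -0.0043, -0.0029] turn [0.0249, 0.0122, -0.0867]
9 rows: shift [0.0084, 0.0223, 0.0017] turn [0.0, 0.0, -0.0873]
```

move_arm --moves '[[0.7,[0.0201,-0.0043,-0.0029],[0.0249,0.0122,-0.0867]],[0.7,[0.0201,-0.0043,-0.0029],[0.0249,0.0122,-0.0867]],[0.7,[0.0201,-0.0043,-0.0029],[0.0249,0.0122,-0.0867]],[0.7,[0.0201,-0.0043,-0.0029],[0.0249,0.0122,-0.0867]],[0.7,[0.0201,-0.0043,-0.0029],[0.0249,0.0122,-0.0867]],[0.7,[0.0201,-0.0043,-0.0029],[0.0249,0.0122,-0.0867]],[0.7,[0.0201,-0.0043,-0.0029],[0.0249,0.0122,-0.0867]],[0.7,[0.0201,-0.0043,-0.0029],[0.0249,0.0122,-0.0867]],[0.7,[0.0201,-0.0043,-0.0029],[0.0249,0.0122,-0.0867]],[0.7,[0.0201,-0.0043,-0.0029],[0.0249,0.0122,-0.0867]]]'

```text
time: 20.6
eef_pos: [0.428, -0.0971, 0.1538]
tcp_rot: [0.381, 0.925, 0.001, -0.005]
contact_force: [0.9, 0.5, -0.3]
opening: 0.7
finger_force: 0.0
```

move_arm --moves '[[0.7,[0.0084,0.0223,0.0017],[0,0,-0.0873]],[0.7,[0.0084,0.0223,0.0017],[0,0,-0.0873]],[0.7,[0.0084,0.0223,0.0017],[0,0,-0.0873]],[0.7,[0.0084,0.0223,0.0017],[0,0,-0.0873]],[0.7,[0.0084,0.0223,0.0017],[0,0,-0.0873]],[0.7,[0.0084,0.0223,0.0017],[0,0,-0.0873]],[0.7,[0.0084,0.0223,0.0017],[0,0,-0.0873]],[0.7,[0.0084,0.0223,0.0017],[0,0,-0.0873]],[0.7,[0.0084,0.0223,0.0017],[0,0,-0.0873]],[0.6,[0,0,0],[0,0,0]]]'

```text
time: 21.43
eef_pos: [0.4431, 0.1134, 0.1391]
tcp_rot: [-0.003, 1.0, 0.004, -0.004]
contact_force: [-0.7, -0.2, -0.2]
opening: 0.603
finger_force: 0.0
```

Run:
```python
from h import *
import pickle
s=pose(); w=read_camera('wrist'); np.save('w8.npy',w); pickle.dump(s,open('w8.pkl','wb'))
c=cam('wrist',s); q=proj(c,[[.459,.108,.05]])[0]; print('pred',q)
x,y=q.astype(int); g=w[y-50:y+50,x-50:x+50].astype(int); m=((g.min(2)>170)&((g.max(2)-g.min(2))<40)).astype(np.uint8)
n,l,st,ce=cv2.connectedComponentsWithStats(m); print([(st[i].tolist(),ce[i].round(1).tolist()) for i in range(1,n) if st[i,4]>60])
w7=np.load('w7.npy'); 
save(np.hstack([cv2.resize(w[y-70:y+70,x-70:x+70],(500,500)),cv2.resize(w7[100:420,100:420],(500,500))]),'w8.png')
```

```text
21.43 [0.4431 0.1134 0.1391] 
 [[-1.    -0.006 -0.008]
 [-0.006  1.     0.007]
 [ 0.008  0.007 -1.   ]]
pred [272.09351593 220.53121924]
[([37, 36, 25, 25, 447], [48.5, 48.7]), ([4, 98, 96, 2, 192], [51.5, 98.5])]
```

View pics/w8.png

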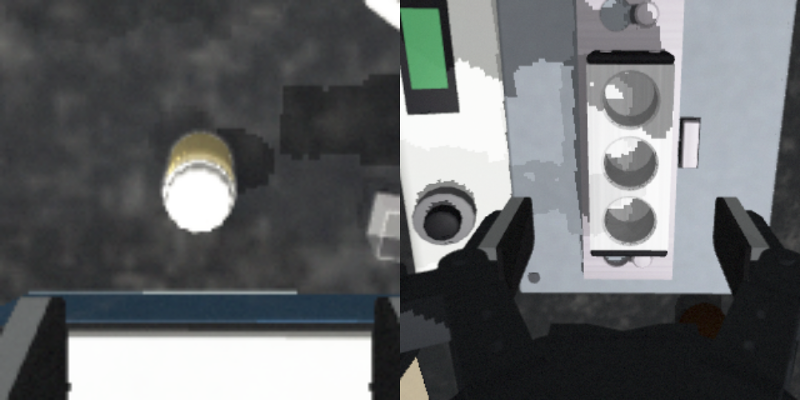

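Left: the vial cap is centred near pixel (270.5,218.7), just where predicted. Right: the carrier is home with the white latch tongue standing up behind its uphill edge.

Run:
```python
from h import *
import pickle
s=pickle.load(open('w8.pkl','rb')); c=cam('wrist',s); v=onz(c,[(270.6,218.8)],[.05])[0]; print('vial',v.round(4))
MV=np.array([[-1,0,0],[0,1,0],[0,0,-1.]])
plan((v[0],v[1],.05),MV,8)
```

```text
vial [0.4574 0.1067 0.05  ]
8 rows: shift [-0.0017, -0.0007, 0.0112] turn [0.0008, -0.0009, 0.0003]
```

move_arm --moves '[[0.6,[-0.0017,-0.0008,0.0112],[0.0008,-0.0009,0.0003]],[0.6,[-0.0017,-0.0008,0.0112],[0.0008,-0.0009,0.0003]],[0.6,[-0.0017,-0.0008,0.0112],[0.0008,-0.0009,0.0003]],[0.6,[-0.0017,-0.0008,0.0112],[0.0008,-0.0009,0.0003]],[0.6,[-0.0017,-0.0008,0.0112],[0.0008,-0.0009,0.0003]],[0.6,[-0.0017,-0.0008,0.0112],[0.0008,-0.0009,0.0003]],[0.6,[-0.0017,-0.0008,0.0112],[0.0008,-0.0009,0.0003]],[0.6,[-0.0017,-0.0008,0.0112],[0.0008,-0.0009,0.0003]],[0.6,[0,0,0],[0,0,0]],[0.6,[0,0,0],[0,0,0]]]'

```text
time: 22.32
eef_pos: [0.457, 0.1036, 0.0481]
tcp_rot: [0.002, 1.0, -0.0, -0.001]
contact_force: [-0.9, -0.1, -0.3]
opening: 0.602
finger_force: 0.0
```

Run:
```python
from h import *
MV=np.array([[-1,0,0],[0,1,0],[0,0,-1.]])
pose(); plan((.4574,.1067,-.009),MV,8)
```

```text
22.32 [0.457  0.1036 0.0481] 
 [[-1.     0.005 -0.003]
 [ 0.005  1.    -0.   ]
 [ 0.003 -0.    -1.   ]]
8 rows: shift [-0.0001, 0.0004, 0.0071] turn [-0.0, -0.0003, -0.0006]
```

move_arm --moves '[[0.6,[0,0.0004,0.0071],[0,0,0]],[0.6,[0,0.0004,0.0071],[0,0,0]],[0.6,[0,0.0004,0.0071],[0,0,0]],[0.6,[0,0.0004,0.0071],[0,0,0]],[0.6,[0,0.0004,0.0071],[0,0,0]],[0.6,[0,0.0004,0.0071],[0,0,0]],[0.6,[0,0.0004,0.0071],[0,0,0]],[0.6,[0,0.0004,0.005],[0,0,0]],[0.6,[0,0,0],[0,0,0]],[0.6,[0,0,0],[0,0,0]]]'

```text
time: 23.15
eef_pos: [0.4578, 0.1078, -0.0055]
tcp_rot: [0.001, 1.0, -0.0, -0.0]
contact_force: [0.5, -0.6, 0.5]
opening: 0.601
finger_force: 0.0
```

Run:
```python
from h import *
import pickle
MV=np.array([[-1,0,0],[0,1,0],[0,0,-1.]])
s=pose(); print(s['contact_force']); plan((.4574,.1067,-.009),MV,1)
w=read_camera('wrist'); np.save('w9.npy',w); c=cam('wrist',s); q=proj(c,[[.4574,.1067,.05]])[0].astype(int); print(q)
x,y=q; g=w[y-40:y+60,x-50:x+50].astype(int); m=((g.min(2)>170)&((g.max(2)-g.min(2))<40)).astype(np.uint8)
n,l,st,ce=cv2.connectedComponentsWithStats(m); print([(st[i].tolist(),(ce[i]+[x-50,y-40]).round(1).tolist()) for i in range(1,n) if st[i,4]>60])
```

```text
23.15 [ 0.4578  0.1078 -0.0055] 
 [[-1.     0.003 -0.   ]
 [ 0.003  1.    -0.   ]
 [ 0.    -0.    -1.   ]]
[ 0.54425804 -0.56359909  0.46231669]
1 rows: shift [0.0004, -0.0011, 0.0035] turn [-0.0001, -0.0002, -0.0026]
[277 285]
[([30, 23, 43, 40, 1250], [278.8, 287.1])]
```

move_arm --moves '[[0.6,[0,-0.0005,0.0018],[0,0,0]],[0.6,[0,0,0.0017],[0,0,0]],[0.5,[0,0,0],[0,0,0]],[0.4,[0,0,0],[0,0,0]],[0.35,[0,0,0],[0,0,0]],[0.3,[0,0,0],[0,0,0]],[0.2,[0,0,0],[0,0,0]],[0.15,[0,0,0],[0,0,0]],[0.15,[0,0,0],[0,0,0]],[0.15,[0,0,0],[0,0,0]]]' --grip_force 25

```text
time: 24.03
eef_pos: [0.4583, 0.1073, -0.0083]
tcp_rot: [0.001, 1.0, -0.0, 0.001]
contact_force: [0.2, 0.4, 2.5]
opening: 0.268
finger_force: 24.6
```

move_arm --moves '[[0.15,[0,0,-0.004],[0,0,0]],[0.15,[0,0,-0.01],[0,0,0]],[0.15,[0,0,-0.02],[0,0,0]],[0.15,[0,0,-0.025],[0,0,0]],[0.15,[0,0,-0.025],[0,0,0]],[0.15,[0,0,-0.025],[0,0,0]],[0.15,[0,0,-0.025],[0,0,0]],[0.15,[0,0,-0.01],[0,0,0]],[0.15,[0,0,0],[0,0,0]],[0.15,[0,0,0],[0,0,0]]]'

```text
time: 24.87
eef_pos: [0.4578, 0.1073, 0.1354]
tcp_rot: [0.001, 1.0, -0.0, 0.001]
contact_force: [-0.3, 0.5, -0.2]
opening: 0.267
finger_force: 24.6
```

```bash
cat > m7.py <<'E'
from h import *
import pickle
s=pickle.load(open('w7.pkl','rb')); c=cam('wrist',s); B=np.c_[DM[:,1],DM[:,0],-DM[:,2]]
w=np.load('w7.npy')
px=np.array([(285.6,178.4),(284.4,230.8),(284,276.8),(296,110.4)])
def dk(px,z):
    o,d=ray(c,px); od=B.T@(o-DP); dd=d@B; return ((od+dd*((np.array(z)-od[2])/dd[:,2])[:,None])*1e3).round(1)
print(dk(px,[.039]*3+[.0118]).tolist())
g=cv2.cvtColor(w,cv2.COLOR_RGB2GRAY); cv2.imwrite('/tmp/g.png',g)
for (x,y) in px[:3]:
    x,y=int(x),int(y); r=cv2.HoughCircles(cv2.resize(g[y-32:y+32,x-32:x+32],None,fx=4,fy=4,interpolation=cv2.INTER_CUBIC),cv2.HOUGH_GRADIENT,1,200,param1=80,param2=15,minRadius=70,maxRadius=105)
    if r is not None: q=r[0,0]; print((x-32+q[0]/4,y-32+q[1]/4,q[2]/4),dk(np.array([[x-32+q[0]/4,y-32+q[1]/4]]),[.039])[0])
# vial in tool from w9
M=np.array([[-1,.003,0],[.003,1,0],[0,0,-1.]])
s9=dict(eef_pos=np.array([.4578,.1078,-.0055]),tcp_rot=np.array([.0015,1,0,0]))
print('vial',onz(cam('wrist',s9),[(278.8,287.1)],[.05]).round(4))
E
python3 m7.py
```

```text
[[-9.1, 35.9, 39.0], [-9.6, 0.5, 39.0], [-9.7, -33.6, 39.0], [-1.7, 77.8, 11.8]]
(np.float32(284.625), np.float32(179.875), np.float32(23.875)) [-9.7 35.  39. ]
(np.float32(284.875), np.float32(230.625), np.float32(21.725)) [-9.3  0.6 39. ]
(np.float32(283.375), np.float32(277.375), np.float32(20.025)) [-10.2 -34.1  39. ]
vial [[0.4582 0.1074 0.05  ]]
```

```bash
cat >> h.py <<'E'
BK=np.c_[DM[:,1],DM[:,0],-DM[:,2]]; PM=np.c_[-BK[:,0],BK[:,1],-BK[:,2]]
E
cat > vk.py <<'E'
from h import *
s=get_state(); M=R.from_quat(s['tcp_rot']).as_matrix()
print(s['time'],'vial underside in deck mm',(BK.T@(s['eef_pos']+M@[0,0,-.0083]-DP)*1e3).round(1),'rot',R.from_matrix(PM.T@M).as_rotvec().round(4),'F deck',(BK.T@s['contact_force']).round(1),'op',round(s['opening'],3))
E
python3 - <<'E'
from h import *
plan(deck(-.009,.0004,.072),PM,17)
E
```

```text
17 rows: shift [-0.0052, -0.022, -0.0002] turn [0.0007, -0.0153, 0.005]
```

move_arm --moves '[[0.15,[-0.0052,-0.022,-0.0002],[0.0007,-0.0153,0.005]],[0.15,[-0.0052,-0.022,-0.0002],[0.0007,-0.0153,0.005]],[0.15,[-0.0052,-0.022,-0.0002],[0.0007,-0.0153,0.005]],[0.15,[-0.0052,-0.022,-0.0002],[0.0007,-0.0153,0.005]],[0.15,[-0.0052,-0.022,-0.0002],[0.0007,-0.0153,0.005]],[0.15,[-0.0052,-0.022,-0.0002],[0.0007,-0.0153,0.005]],[0.15,[-0.0052,-0.022,-0.0002],[0.0007,-0.0153,0.005]],[0.15,[-0.0052,-0.022,-0.0002],[0.0007,-0.0153,0.005]],[0.15,[-0.0052,-0.022,-0.0002],[0.0007,-0.0153,0.005]],[0.15,[-0.0052,-0.022,-0.0002],[0.0007,-0.0153,0.005]]]'

```text
time: 25.7
eef_pos: [0.5025, -0.1143, 0.1386]
tcp_rot: [0.027, 0.997, -0.003, 0.075]
contact_force: [1.0, -0.8, -0.3]
opening: 0.265
finger_force: 24.6
```

move_arm --moves '[[0.15,[-0.0052,-0.022,-0.0002],[0.0007,-0.0153,0.005]],[0.15,[-0.0052,-0.022,-0.0002],[0.0007,-0.0153,0.005]],[0.15,[-0.0052,-0.022,-0.0002],[0.0007,-0.0153,0.005]],[0.15,[-0.0052,-0.022,-0.0002],[0.0007,-0.0153,0.005]],[0.15,[-0.0052,-0.022,-0.0002],[0.0007,-0.0153,0.005]],[0.15,[-0.0052,-0.022,-0.0002],[0.0007,-0.0153,0.005]],[0.15,[-0.0052,-0.022,-0.0002],[0.0007,-0.0153,0.005]],[0.15,[0,0,0],[0,0,0]],[0.15,[0,0,0],[0,0,0]],[0.15,[0,0,0],[0,0,0]]]'

```text
time: 26.53
eef_pos: [0.5278, -0.2687, 0.1482]
tcp_rot: [0.044, 0.991, -0.005, 0.128]
contact_force: [0.3, -1.2, 0.4]
opening: 0.268
finger_force: 24.6
```

move_arm --moves '[[0.15,[0,0,0],[0,0,0]],[0.15,[0,0,0],[0,0,0]],[0.15,[0,0,0],[0,0,0]],[0.15,[0,0,0],[0,0,0]],[0.15,[0,0,0],[0,0,0]],[0.15,[0,0,0],[0,0,0]],[0.15,[0,0,0],[0,0,0]],[0.15,[0,0,0],[0,0,0]],[0.15,[0,0,0],[0,0,0]],[0.15,[0,0,0],[0,0,0]]]'

```text
time: 27.37
eef_pos: [0.5289, -0.27, 0.1505]
tcp_rot: [0.044, 0.991, -0.006, 0.13]
contact_force: [-0.8, 0.5, -0.2]
opening: 0.268
finger_force: 24.6
```

```bash
python3 vk.py
```

```text
27.3667 vial underside in deck mm [-9.2  0.8 81.2] rot [ 0.0008  0.0007 -0.0002] F deck [-0.8  0.4  0. ] op 0.268
```

Run:
```python
from h import *
s=get_state(); c=cam('wrist',s); w=read_camera('wrist'); np.save('w10.npy',w); g=cv2.cvtColor(w,cv2.COLOR_RGB2GRAY)
def dk(px,z):
    o,d=ray(c,px); od=BK.T@(o-DP); dd=d@BK; return ((od+dd*((z-od[2])/dd[:,2])[:,None])*1e3).round(1)
for y in(.0345,-.0335,.0765,-.0765):
    z=.039 if abs(y)<.05 else .0118
    x,yy=proj(c,deck(-.009 if z>.03 else 0,y,z))[0].astype(int); e=34; r=None
    q=g[max(yy-e,0):yy+e,x-e:x+e]
    lo,hi=(60,110) if z>.03 else (25,50)
    r=cv2.HoughCircles(cv2.resize(q,None,fx=4,fy=4,interpolation=cv2.INTER_CUBIC),cv2.HOUGH_GRADIENT,1,300,param1=80,param2=12,minRadius=lo,maxRadius=hi)
    if r is not None: p=np.array([[x-e+r[0,0,0]/4,max(yy-e,0)+r[0,0,1]/4]]); print(y,(x,yy),p.round(1),r[0,0,2]/4,dk(p,z)[0])
```

```text
0.0345 (np.int64(326), np.int64(222)) [[324.9 219.4]] 19.875 [-11.4  33.4  39. ]
-0.0335 (np.int64(231), np.int64(222)) [[230.9 221.4]] 20.65 [ -9.8 -33.9  39. ]
0.0765 (np.int64(373), np.int64(222)) [[373.1 198.4]] 10.875 [-20.   74.9  11.8]
-0.0765 (np.int64(183), np.int64(222)) [[183.9 219.6]] 8.925 [ -2.3 -76.   11.8]
```

move_arm --moves '[[0.15,[0.0002,-0.0004,0.006],[0,0,0]],[0.15,[0,-0.0003,0.007],[0,0,0]],[0.15,[0,0,0.007],[0,0,0]],[0.15,[0,0,0.007],[0,0,0]],[0.15,[0,0,0.006],[0,0,0]],[0.15,[0,0,0.004],[0,0,0]],[0.15,[0,0,0.003],[0,0,0]],[0.15,[0,0,0],[0,0,0]],[0.15,[0,0,0],[0,0,0]],[0.15,[0,0,0],[0,0,0]]]'

```text
time: 28.25
eef_pos: [0.5391, -0.2717, 0.1122]
tcp_rot: [0.044, 0.99, -0.006, 0.13]
contact_force: [-0.1, 0.6, -0.5]
opening: 0.265
finger_force: 24.6
```

```bash
python3 vk.py
```

```text
28.25 vial underside in deck mm [-9.1 -0.  41.5] rot [ 0.0011  0.0002 -0.0003] F deck [-0.3  0.6 -0.4] op 0.265
```

Just above the mouth. Now I ease it in.

move_arm --moves '[[0.15,[0.0002,0,0.0015],[0,0,0]],[0.15,[0,0,0.0015],[0,0,0]],[0.15,[0,0,0.0015],[0,0,0]],[0.15,[0,0,0.0015],[0,0,0]],[0.15,[0,0,0.0015],[0,0,0]],[0.15,[0,0,0.0015],[0,0,0]],[0.15,[0,0,0.001],[0,0,0]],[0.15,[0,0,0],[0,0,0]],[0.15,[0,0,0],[0,0,0]],[0.15,[0,0,0],[0,0,0]]]'

```text
time: 29.08
eef_pos: [0.5413, -0.2718, 0.1021]
tcp_rot: [0.044, 0.991, -0.006, 0.13]
contact_force: [-0.3, 0.3, -0.2]
opening: 0.265
finger_force: 24.6
```

```bash
python3 vk.py
```

```text
29.0833 vial underside in deck mm [-9.6  0.1 31.2] rot [ 0.0007  0.0008 -0.0003] F deck [-0.4  0.3 -0.1] op 0.265
```

move_arm --moves '[[0.15,[0,0,0.002],[0,0,0]],[0.15,[0,0,0.002],[0,0,0]],[0.15,[0,0,0.002],[0,0,0]],[0.15,[0,0,0.002],[0,0,0]],[0.15,[0,0,0.002],[0,0,0]],[0.15,[0,0,0.002],[0,0,0]],[0.15,[0,0,0.002],[0,0,0]],[0.15,[0,0,0.001],[0,0,0]],[0.15,[0,0,0],[0,0,0]],[0.15,[0,0,0],[0,0,0]]]'

```text
time: 29.92
eef_pos: [0.5451, -0.2721, 0.0875]
tcp_rot: [0.044, 0.991, -0.006, 0.13]
contact_force: [-0.3, -0.2, 0.3]
opening: 0.267
finger_force: 24.6
```

```bash
python3 vk.py
```

```text
29.9167 vial underside in deck mm [-9.7  0.1 16.1] rot [ 0.0006  0.001  -0.0002] F deck [-0.2 -0.2  0.4] op 0.267
```

move_arm --moves '[[0.15,[0,0,0.0006],[0,0,0]],[0.15,[0,0,0.0006],[0,0,0]],[0.15,[0,0,0.0006],[0,0,0]],[0.15,[0,0,0.0006],[0,0,0]],[0.15,[0,0,0.0006],[0,0,0]],[0.15,[0,0,0],[0,0,0]],[0.15,[0,0,0],[0,0,0]],[0.15,[0,0,0],[0,0,0]],[0.15,[0,0,0],[0,0,0]],[0.15,[0,0,0],[0,0,0]]]'

```text
time: 30.75
eef_pos: [0.5458, -0.2722, 0.0852]
tcp_rot: [0.044, 0.991, -0.006, 0.13]
contact_force: [-6.1, 1.3, 5.8]
opening: 0.265
finger_force: 25.2
```

```bash
python3 vk.py
```

```text
30.75 vial underside in deck mm [-9.6  0.  13.7] rot [ 0.0007  0.0011 -0.0005] F deck [-4.4  0.8  7.2] op 0.265
```

move_arm --moves '[[0.15,[0,0,-0.0005],[0,0,0]],[0.4,[0,0,0],[0,0,0]],[0.5,[0,0,0],[0,0,0]],[0.5,[0,0,0],[0,0,0]],[0.5,[0,0,0],[0,0,0]],[0.5,[0,0,0],[0,0,0]],[0.5,[0,0,-0.006],[0,0,0]],[0.5,[0,0,-0.015],[0,0,0]],[0.5,[0,0,-0.025],[0,0,0]],[0.5,[0,0,-0.025],[0,0,0]]]'

```text
time: 31.58
eef_pos: [0.5267, -0.27, 0.1538]
tcp_rot: [0.044, 0.991, -0.005, 0.129]
contact_force: [0.6, -1.0, 0.0]
opening: 0.503
finger_force: 0.0
```

Run:
```python
from h import *
MV=np.array([[-1,0,0],[0,1,0],[0,0,-1.]])
s=pose(); w=read_camera('wrist'); np.save('w11.npy',w); c=cam('wrist',s)
# button: dark disc near prediction
q=proj(c,[[.4273,-.3107,.067]])[0]; print('button px pred',q)
plan((.4273,-.3107,.11),MV,9)
```

```text
31.58 [ 0.5267 -0.27    0.1538] 
 [[-0.963  0.088  0.255]
 [ 0.085  0.996 -0.022]
 [-0.256  0.    -0.967]]
button px pred [207.84397897  53.2375144 ]
9 rows: shift [0.0118, -0.0048, 0.004] turn [-0.002, 0.0297, -0.0097]
```

Run:
```python
from h import *
save(np.load('w11.npy'),'w11.png')
```

```text
(no output)
```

View pics/w11.png

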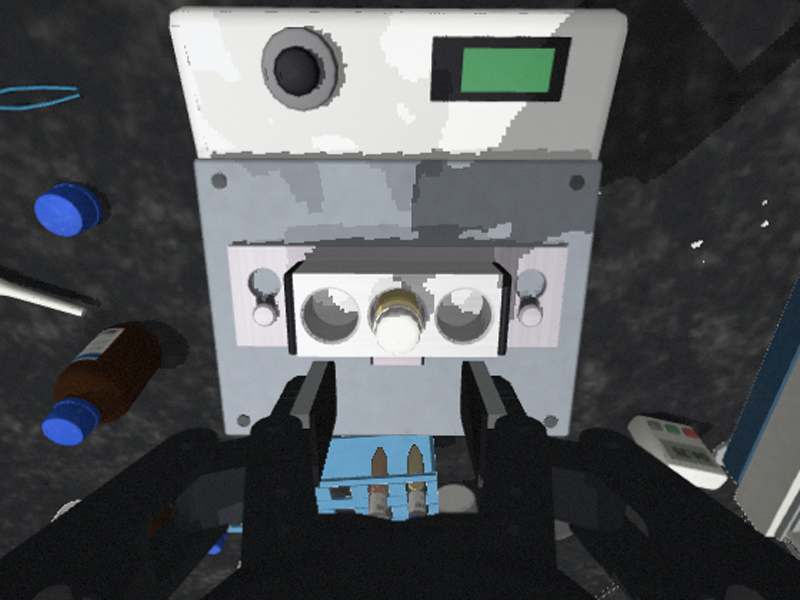

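move_arm --moves '[[0.3,[0.0118,-0.0048,0.003],[-0.002,0.0297,-0.0097]],[0.1,[0.0118,-0.0048,0.003],[-0.002,0.0297,-0.0097]],[0,[0.0118,-0.0048,0.003],[-0.002,0.0297,-0.0097]],[0,[0.0118,-0.0048,0.003],[-0.002,0.0297,-0.0097]],[0,[0.0118,-0.0048,0.003],[-0.002,0.0297,-0.0097]],[0,[0.0118,-0.0048,0.003],[-0.002,0.0297,-0.0097]],[0,[0.0118,-0.0048,0.003],[-0.002,0.0297,-0.0097]],[0,[0.0118,-0.0048,0.003],[-0.002,0.0297,-0.0097]],[0,[0.0118,-0.0048,0.003],[-0.002,0.0297,-0.0097]],[0,[0,0,0],[0,0,0]]]'

```text
time: 32.47
eef_pos: [0.423, -0.3094, 0.1111]
tcp_rot: [0.0, 1.0, 0.003, -0.005]
contact_force: [0.1, 0.4, -0.5]
opening: 0.001
finger_force: 0.0
```

The vial is seated upright in the middle pocket. Both studs are at the slots' far ends, and the latch shows behind the plate at (398,361). Button at (296,70), close to where predicted. Next I go down to it.

move_arm --moves '[[0,[-0.0012,-0.0005,0.01],[0,0,0]],[0,[-0.0012,-0.0005,0.012],[0,0,0]],[0,[0,0,0.012],[0,0,0]],[0,[0,0,0.012],[0,0,0]],[0,[0,0,0.01],[0,0,0]],[0,[0,0,0.008],[0,0,0]],[0,[0,0,0.006],[0,0,0]],[0,[0,0,0.003],[0,0,0]],[0,[0,0,0],[0,0,0]],[0,[0,0,0],[0,0,0]]]'

```text
time: 33.3
eef_pos: [0.4267, -0.3096, 0.0393]
tcp_rot: [-0.0, 1.0, 0.003, -0.003]
contact_force: [0.2, 1.3, 0.6]
opening: -0.004
finger_force: 0.0
```

move_arm --moves '[[0,[0,0,0.001],[0,0,0]],[0,[0,0,0.001],[0,0,0]],[0,[0,0,0.001],[0,0,0]],[0,[0,0,0.001],[0,0,0]],[0,[0,0,0.001],[0,0,0]],[0,[0,0,0.001],[0,0,0]],[0,[0,0,0],[0,0,0]],[0,[0,0,0],[0,0,0]],[0,[0,0,0],[0,0,0]],[0,[0,0,0],[0,0,0]]]'

```text
time: 34.13
eef_pos: [0.4265, -0.3094, 0.0332]
tcp_rot: [-0.0, 1.0, 0.003, -0.003]
contact_force: [0.2, 0.3, 0.1]
opening: 0.003
finger_force: 0.0
```

move_arm --moves '[[0,[0,0,0.001],[0,0,0]],[0,[0,0,0.001],[0,0,0]],[0,[0,0,0.001],[0,0,0]],[0,[0,0,0.001],[0,0,0]],[0,[0,0,0.001],[0,0,0]],[0,[0,0,0.001],[0,0,0]],[0,[0,0,0],[0,0,0]],[0,[0,0,0],[0,0,0]],[0,[0,0,0],[0,0,0]],[0,[0,0,0],[0,0,0]]]'

```text
time: 34.97
eef_pos: [0.4264, -0.3093, 0.0272]
tcp_rot: [-0.0, 1.0, 0.003, -0.003]
contact_force: [-1.3, 0.6, 1.4]
opening: 0.001
finger_force: 0.8
```

move_arm --moves '[[0,[0,0,0.001],[0,0,0]],[0,[0,0,0.001],[0,0,0]],[0,[0,0,0.001],[0,0,0]],[0,[0,0,0.001],[0,0,0]],[0,[0,0,0.0005],[0,0,0]],[0,[0,0,0],[0,0,0]],[0,[0,0,0],[0,0,0]],[0,[0,0,0],[0,0,0]],[0,[0,0,0],[0,0,0]],[0,[0,0,0],[0,0,0]]]'

```text
time: 35.8
eef_pos: [0.4265, -0.3094, 0.0231]
tcp_rot: [-0.0, 1.0, 0.003, -0.003]
contact_force: [-2.1, 1.8, 4.3]
opening: 0.006
finger_force: 2.8
```

move_arm --moves '[[0,[0,0,0.0005],[0,0,0]],[0,[0,0,0.0005],[0,0,0]],[0,[0,0,0.0005],[0,0,0]],[0,[0,0,0],[0,0,0]],[0,[0,0,0],[0,0,0]],[0,[0,0,0],[0,0,0]],[0,[0,0,0],[0,0,0]],[0,[0,0,0],[0,0,0]],[0,[0,0,0],[0,0,0]],[0,[0,0,0],[0,0,0]]]'

```text
time: 36.63
eef_pos: [0.4265, -0.3094, 0.023]
tcp_rot: [-0.0, 1.0, 0.003, -0.004]
contact_force: [-4.5, 4.2, 12.5]
opening: -0.002
finger_force: 6.4
```

Bottomed out: the force jumped to 12.5 N with no more travel. Now I lift clear.

move_arm --moves '[[0,[0,0,-0.002],[0,0,0]],[0,[0,0,-0.004],[0,0,0]],[0,[0,0,-0.008],[0,0,0]],[0,[0,0,-0.015],[0,0,0]],[0,[0,0,-0.025],[0,0,0]],[0,[0,0,-0.025],[0,0,0]],[0,[0,0,-0.025],[0,0,0]],[0,[0,0,0],[0,0,0]],[0,[0,0,0],[0,0,0]],[0,[0,0,0],[0,0,0]]]'

```text
time: 37.47
eef_pos: [0.4266, -0.3094, 0.1243]
tcp_rot: [-0.0, 1.0, 0.003, -0.003]
contact_force: [-0.5, 0.4, -0.2]
opening: 0.001
finger_force: 0.0
```

Run:
```python
from h import *
s=pose(); print(s['contact_force']); print(sign_off())
```

```text
37.47 [ 0.4266 -0.3094  0.1243] 
 [[-1.    -0.    -0.007]
 [-0.     1.     0.007]
 [ 0.007  0.007 -1.   ]]
[-0.52638335  0.36788671 -0.18956756]
the job is handed in; nothing more can be done
None
```

The job is handed in at 37.5 s: the carrier is slid home with the latch up behind it, the vial is at the bottom of the middle pocket cap up, and the start button was pressed until it bottomed out and then released (its coming back up was not checked by camera).

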